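# Refit the lens carriage on the optical rail

### The arm

A 6-joint arm with a two-finger parallel gripper is mounted at the origin on a cart in front of the work surface, level with it; the furniture and walls round the work are solid. World frame = base frame: x ahead of the robot, y to its left, z up, the work surface at z = 0. Lengths are in m, angles in rad, forces in N, time in s.
With the tool pointing down it reaches from about 0.275 to 0.825 m from the base axis. Payload 4.9 kg.
Tool frame: the origin (TCP) lies midway between the tips of the shut fingers; the grasp point (between the pads) lies 19 mm behind it (grip_point_offset is the distance from the TCP to the grasp point, in m); z points along the fingers, x is the direction in which the jaws open and shut, and the axes are right-handed (so a half turn about z gives the same grasp; the last joint's range is limited). The gripper opens to 85 mm and grips with 20 to 120 N. Pads are 22 mm wide; open, the fingers measure 114 mm over their backs; the gripper's body (76 mm by 85 mm) begins 54 mm behind the grasp point. The pads swing forward as they close: fully open they stand 13 mm farther back than shut.
Start: joints at [1.175, 0.326, -0.193, 1.052, 0, 1.437], TCP at [0.142, 0.531, 0.231] pointing down, gripper open.
Joint ranges: [-2.65, 2.65], [-0.97, 1.79], [-1.3, 1.35], [-1.93, 2.1], [-1.47, 1.37], [-3.14, 3.14]. Speed limits (rad/s): [2.57, 2.57, 3.14, 3.14, 3.14, 3.14].

### API

Orientations are given as a rotation vector (axis times angle).
In Python, from cell import * gives the robot as it stands. Calls block until the motion is done:
- movep(position, orientation): joint-space move of the TCP to a pose.
- move_l(position, velocity=0.15, rot=None, until_force=None): straight line of the TCP; rot=None keeps the orientation; velocity is the mean speed in m/s. With until_force (N) it stops when the force on the tool has changed by that much, and returns True; else False.
- set_joints(angles): joint-space move.
- let_go() and grab(newtons=None): open the fingers fully, or close them until they stop; newtons is the grip in N (None keeps the last).
- sleep(seconds).
- ik(position, orientation): joint angles nearest the present ones, or None.
- get_state(): the state.
- grab_frame(name): name is "scene" or "top" or "wrist"; returns a dict with "img" (384x512x3 uint8, red, green, blue), "fx", "fy", "cx", "cy" (pixels), "cam_to_world" (4x4, takes a point from camera to world coordinates); the wrist camera has in their place "T_tool_cam" (4x4, takes a point from camera to tool coordinates, whose origin is the TCP and whose axes are the tool frame's). Camera axes: x right, y down, z forward; pixel columns grow to the right and rows downward; lengths in m; the calibration is good to about 2 mm. A picture is of the moment at which its call begins: read the wrist's pose just before it. There is no depth.
A pose or a line that the arm cannot do raises MotionError and nothing moves.
- sign_off(): hands the job in, once; it reports no verdict.
Trained networks look in the newest picture that a camera, given by its name, has taken for a name from the list of things; names that differ only in an ending like _2 or _b are one class to them, and where a whole thing is asked for, a point or a joint stands for the part that bears it (a point fixed in the world has none). Each returns a list of dicts, best first, with "score" (0 to 1); they miss things now and then, are a little off and sometimes report something else, mostly with a low value. They report only what shows in the picture. A call takes as long as a camera call.
- spot_in(camera, name): "centre" ([column, row] in pixels, amid what is visible of it).
- silhouettes(camera, name): "mask" (384x512 bool, what is visible of it) and "centre" ([column, row] in pixels, amid what is visible of it).
- tip_of(camera, name): "centre" ([column, row] in pixels: a listed point, or the origin of a listed thing).
The state is a dict: "clock": time; "q": joint angles; "joint_velocities": joint speeds; "tau": joint torques, N m; "position": TCP position; "eef_rot": TCP orientation; "contact_force": force on the tool from outside, world axes, zero at the start; "wrist_torque": the same for the moment, N m; "finger_gap": opening from 0.0 (shut) to 1.0 (fully open).
Only numpy, scipy, OpenCV 4.12 (cv2) and the standard library are available. Lean on these libraries where they do the work, as an engineer would, in place of code of your own. Each camera call takes 0.05 s, during which the arm holds its last target.

### The job

Put the loose lens carriage back on the dovetail rail of the small optical breadboard: set it down in line in front of the rail's open end and slide it on, gently and feeling for the fit, until its front rests against the stop bridge. Then turn its black clamp knob clockwise by about a quarter turn until it is tight, and let go. Do not force or ram anything, and leave the other things on the bench where they are.

Things in the scene. Friction and masses are not known exactly. Their poses are not given: they have to be found in the camera images.
- rail_unit: Fixed drilled aluminium board, 340 x 120 x 12 mm, carrying a dark steel dovetail rail. Origin: middle of its underside; x = the way the carriage travels, from the open end to the lamp head; z up. Rail: parallel to x, from x = -50 mm on, 17 mm high, 40 mm wide at the top, 26 mm at the foot, open end bevelled only 0.6 mm a side. The 120 mm of board before it is free.
- rail_start (a point): Point on the board's top and on the board's middle line, at the rail's open end; axes as rail_unit. The rail is screwed down through slots: its own middle line lies anywhere up to 9 mm to either side (y) of this point and is not measured: find it by feel or by eye.
- stop_face (a point): On the steel stop bridge across the rail (90 mm wide, 16 mm thick, its bar 20 to 34 mm over the board): middle of the face towards the open end, 23 mm over the board; axes as rail_unit. Its place along the rail differs each time. The lamp head stands 60 to 80 mm behind this face, 68 mm high over the board.
- carriage: Loose steel lens carriage, 0.3 to 0.55 kg, body 90 long (x) x 60 x 28 mm, an ear with the clamp knob at its left side out to y = 56 mm. Origin: middle of its underside; x = its front. A dovetail channel runs through it underneath (0.9 mm play each side of the rail, 1 mm above); its shoes stand and slide on the board. It goes on front first, lamp ahead.
- carriage_front (a point): Middle of the carriage's front face, 45 mm ahead of its origin, 23 mm above its underside; this face comes to rest on stop_face. Axes as carriage.
- lens_mount (a point): Point to grasp on the upright dark lens mount of the carriage (36 mm wide along carriage y, 14 mm thick along x, from 28 to 78 mm above the underside): 29 mm ahead of the carriage's origin, 64 mm above its underside. Best held by its two sides (36 mm), which leaves the lens clear. Axes as carriage.
- knob_grip (a point): On the upright axis of the clamp knob (carriage x = -12, y = +35 mm), 50 mm above the carriage's underside: height to grip. The knob is a black bar 36 x 11 mm, from 35 to 57 mm above the underside, 7 mm over the ear. The point's x axis is the bar's direction and turns with it.
- clamp_knob (a joint): Angle of the clamp knob in rad: 0 = loose, bar along the carriage; grows clockwise seen from above, end at 1.57 (bar across). An eccentric under it meets the rail at about 0.5 to 0.85; from there it is stiff to turn (up to about 0.5 N m) and stays where it is left. Tight from 1.2 on.
- screwdriver: yellow-handled small screwdriver, 164 mm, lying; bystander
- tape_roll: green roll of label tape lying flat, 71 mm across, 19 mm high; bystander
- note_pad: violet block of sticky notes, 46 x 73 x 14 mm; bystander
- timer: white lab timer, 62 x 62 x 18 mm, lying flat; bystander. Behind the board stand fixed tall things to go round: a tower computer (0.43 m high, from a corner at about x = 0.67 m, y = -0.08 m backwards) and a monitor to its left
- marker_black: black-capped felt marker, 138 mm, lying; bystander
- petri_1: closed petri dish, 91 mm across, 15 mm high; bystander
- mouse: black computer mouse, 104 x 55 x 38 mm; bystander
- notebook: spiral notebook, 205 x 155 x 29 mm; bystander

How it is judged:
By the outcome, as a careful person would: the job done as asked, in the order asked, and still so for the second after the job is handed in, with the robot touching nothing.
It also fails if it takes over 72 s, if anything falls off the work surface, if the arm or the gripper's body presses on something with over 40 N, if the wrist force passes 120 N, or if a joint passes its speed limit or range.

## Working session

There is one attempt and no reset: what is moved stays moved. The work goes in short steps, each a Python script; the robot and the scene stay as the last script left them, time stands still between calls to the robot, and variables do not carry over. Pictures are saved under pics/ and viewed, and the job is handed in when it is done.

```bash
ls; mkdir -p pics; python3 - <<'E'
from cell import *
import cv2,numpy as np
s=get_state();print(s['clock'],s['position'],s['eef_rot'],s['finger_gap'],s['contact_force'])
for c in ['scene','top','wrist']:
    f=grab_frame(c);cv2.imwrite(f'pics/{c}0.png',f['img'][:,:,::-1])
    print(c,f['fx'],f['cx'],f['cy'],np.round(f.get('cam_to_world',f.get('T_tool_cam')),3).tolist())
    for n in ['carriage','carriage_front','lens_mount','knob_grip','rail_start','stop_face','rail_unit']:
        print(n,[(np.round(d['centre'],1).tolist(),round(d['score'],2)) for d in tip_of(c,n)[:2]])
E
```

```text
pics
0.0 [0.14210256 0.53071587 0.23049649] [ 2.49166760e+00  1.91200476e+00 -2.36443217e-03] 0.9970169914506594 [ 0.37463488 -0.17041792 -0.17722821]
scene 370.4389313814882 256.64994037335345 191.81136271093138 [[0.912, 0.35, -0.216, 0.768], [0.411, -0.766, 0.494, -0.635], [0.008, -0.539, -0.842, 1.01], [0.0, 0.0, 0.0, 1.0]]
carriage [([209.9, 284.5], 0.7)]
carriage_front [([217.0, 268.5], 0.87), ([251.0, 188.6], 0.15)]
lens_mount [([213.4, 266.5], 0.8)]
knob_grip [([193.1, 276.6], 0.61)]
rail_start [([255.1, 186.2], 0.93)]
stop_face [([280.0, 169.2], 0.73)]
rail_unit [([268.2, 184.2], 0.62)]
top 464.33831230027766 255.25155200588136 183.86970780583422 [[-0.026, -0.989, 0.148, 0.322], [-1.0, 0.026, -0.003, -0.088], [-0.001, -0.148, -0.989, 1.47], [0.0, 0.0, 0.0, 1.0]]
carriage [([343.8, 188.4], 0.82)]
carriage_front [([333.3, 192.8], 0.61), ([339.8, 190.1], 0.53)]
lens_mount [([336.8, 192.6], 0.97)]
knob_grip [([349.6, 200.4], 0.54)]
rail_start [([239.5, 195.0], 0.67)]
stop_face []
rail_unit [([224.9, 186.6], 0.73)]
wrist 273.2043307982353 256.5386046351432 192.2018669502367 [[1.0, 0.001, -0.001, 0.001], [-0.001, 0.952, 0.306, -0.078], [0.001, -0.306, 0.952, -0.142], [0.0, 0.0, 0.0, 1.0]]
carriage []
carriage_front []
lens_mount []
knob_grip []
rail_start []
stop_face []
rail_unit []
```

View pics/scene0.png

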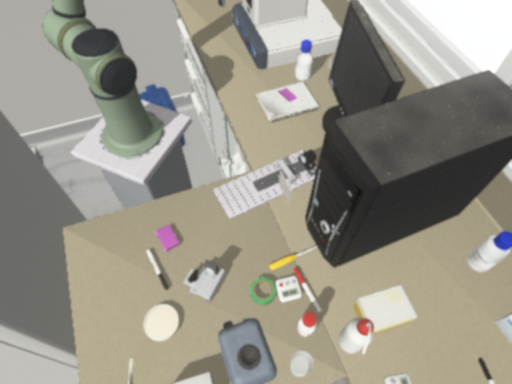

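View pics/top0.png

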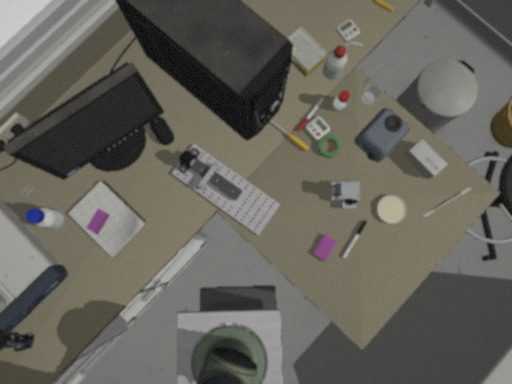

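```bash
cat > h.py <<'E'
from cell import *
import cv2,numpy as np
from scipy.spatial.transform import Rotation as R
def ray(f,uv,T=None):
    T=f['cam_to_world'] if T is None else T
    d=np.array([(uv[0]-f['cx'])/f['fx'],(uv[1]-f['cy'])/f['fy'],1.])
    return T[:3,3],T[:3,:3]@d
def atz(f,uv,z,T=None):
    o,d=ray(f,uv,T);return o+d*(z-o[2])/d[2]
def proj(f,p,T=None):
    T=f['cam_to_world'] if T is None else T
    c=np.linalg.inv(T)@np.append(p,1);return np.array([f['fx']*c[0]/c[2]+f['cx'],f['fy']*c[1]/c[2]+f['cy']])
def wristT(f,s):
    T=np.eye(4);T[:3,:3]=R.from_rotvec(s['eef_rot']).as_matrix();T[:3,3]=s['position'];return T@f['T_tool_cam']
def down(yaw): # tool x axis at angle yaw in world, z down
    x=np.array([np.cos(yaw),np.sin(yaw),0]);z=np.array([0,0,-1.]);return R.from_matrix(np.stack([x,np.cross(z,x),z],1)).as_rotvec()
E
python3 - <<'E'
from h import *
for c in ['scene','top']:
    f=grab_frame(c)
    for n,z in [('carriage_front',.023),('lens_mount',.064),('carriage',0),('knob_grip',.05),('rail_start',.012),('rail_unit',0),('stop_face',.035)]:
        print(c,n,[(np.round(atz(f,d['centre'],z),3).tolist(),round(d['score'],2)) for d in tip_of(c,n)[:2]])
    im=f['img'][:,:,::-1]
    if c=='top': a=im[130:250,160:380]
    else: a=im[140:310,170:350]
    cv2.imwrite(f'pics/{c}1.png',cv2.resize(a,None,fx=3.4,fy=3.4,interpolation=cv2.INTER_CUBIC))
E
```

```text
scene carriage_front [([0.519, -0.327, 0.023], 0.8), ([0.517, -0.381, 0.023], 0.63)]
scene lens_mount [([0.513, -0.343, 0.064], 0.88), ([0.669, -0.36, 0.064], 0.41)]
scene carriage []
scene knob_grip [([0.354, -0.32, 0.05], 0.73)]
scene rail_start [([0.494, -0.035, 0.012], 0.61)]
scene rail_unit [([0.527, 0.001, 0.0], 0.83)]
scene stop_face [([0.558, 0.046, 0.035], 0.7)]
top carriage_front [([0.504, -0.327, 0.023], 0.65), ([0.504, -0.032, 0.023], 0.17)]
top lens_mount [([0.52, -0.34, 0.064], 0.83)]
top carriage [([0.51, -0.371, 0.0], 0.74)]
top knob_grip [([0.47, -0.388, 0.05], 0.51)]
top rail_start [([0.504, -0.043, 0.012], 0.87), ([0.521, -0.353, 0.012], 0.35)]
top rail_unit [([0.525, 0.01, 0.0], 0.88)]
top stop_face [([0.559, 0.048, 0.035], 0.52), ([0.452, -0.509, 0.035], 0.52)]
```

View pics/scene1.png

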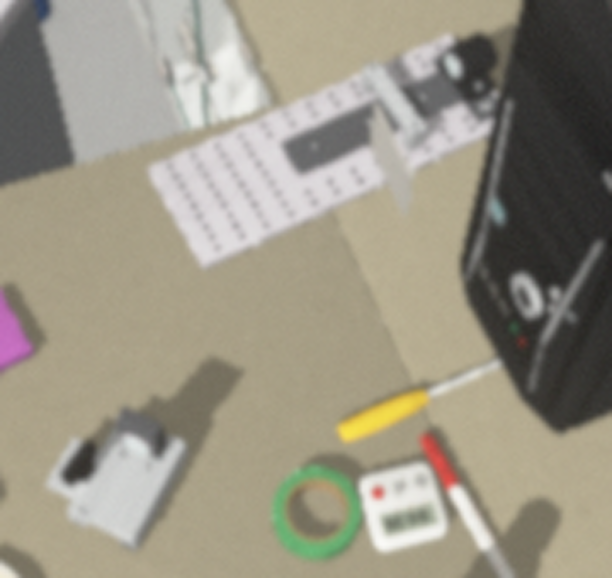

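View pics/top1.png

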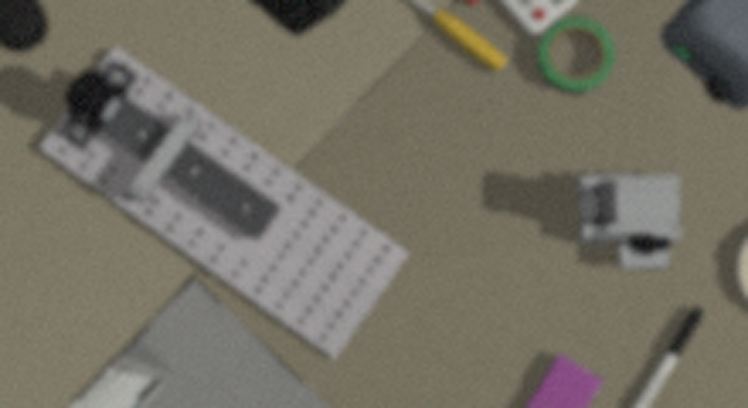

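```bash
python3 - <<'E'
from h import *
from scipy.optimize import least_squares
ft=grab_frame('top');fs=grab_frame('scene')
def g(c): return np.array(c,float)
obs=[(ft,(160+408/3.4,130+252/3.4),(-170,-60)),(ft,(160+335/3.4,130+357/3.4),(-170,60)),(ft,(160+38/3.4,130+145/3.4),(170,60)),(ft,(160+112/3.4,130+48/3.4),(170,-60)),
(fs,(170+148/3.4,140+170/3.4),(-170,60)),(fs,(170+205/3.4,140+265/3.4),(-170,-60)),(fs,(170+450/3.4,140+35/3.4),(170,60))]
def pt(p,xy,z):
    c,s=np.cos(p[2]),np.sin(p[2]);x,y=np.array(xy)/1000;return np.array([p[0]+c*x-s*y,p[1]+s*x+c*y,z])
def res(p,o=obs): return np.concatenate([proj(f,pt(p,xy,.012))-uv for f,uv,xy in o])
for o in (obs,obs[:4]):
    r=least_squares(res,[.525,.01,.95],args=(o,));p=r.x;print(np.round(p,4),np.degrees(p[2]),np.round(r.fun,1))
p=least_squares(res,[.525,.01,.95]).x
print('rail_start',pt(p,(-50,0),.012))
def loc(P):
    d=P[:2]-p[:2];c,s=np.cos(p[2]),np.sin(p[2]);return np.round(1000*np.array([c*d[0]+s*d[1],-s*d[0]+c*d[1]]),1)
# rail from crop: open end corners (278,208),(258,240) top ; 
for uv in [(278,208),(250,240)]: print('rail corner',loc(atz(ft,(160+uv[0]/3.4,130+uv[1]/3.4),.029)))
for uv in [(283,150),(300,175)]: print('rail corner s',loc(atz(fs,(170+uv[0]/3.4,140+uv[1]/3.4),.029)))
for uv in [(138,192),(190,123)]: print('bridge',loc(atz(ft,(160+uv[0]/3.4,130+uv[1]/3.4),.046)))
# carriage body top corners z=.028
for nm,uvs,f,off in [('t',[(580,178),(678,178),(680,240),(585,240)],ft,(160,130))]:
    q=[atz(f,(off[0]+u/3.4,off[1]+v/3.4),.028)[:2] for u,v in uvs];print(np.round(q,3).tolist())
E
```

```text
[0.5295 0.0022 0.9327] 53.43742874234045 [ 0.3 -1.  -0.  -0.6 -0.1  0.2  0.4 -1.4 -0.8 -1.  -0.7 -0.1 -0.7 -1.1]
[0.5273 0.0027 0.931 ] 53.340776816260195 [ 0.2 -0.2 -0.3  0.2 -0.2  0.8  0.3 -0.8]
rail_start [ 0.49968596 -0.03793761  0.012     ]
rail corner [-50.1 -19.7]
rail corner [-46.2  19.3]
rail corner s [-52.4   3.7]
rail corner s [-52.1 -28.3]
bridge [61.1 43.2]
bridge [ 59.7 -35.9]
[[0.536, -0.329], [0.534, -0.42], [0.476, -0.418], [0.478, -0.331]]
```

```bash
python3 - <<'E'
from h import *
s=get_state();M=R.from_rotvec(s['eef_rot']).as_matrix();print(np.degrees(np.arctan2(M[1,0],M[0,0])))
for nm,p,yaws in [('via',(.36,.22,.25),(-36.6,143.4)),('probe',(.507,-.028,.008),(-36.6,143.4)),('car',(.505,-.345,.045),(0,180)),('knob',(.47,.02,.05),(-36.6,143.4,-126.6,53.4))]:
    for y in yaws:
        q=ik(p,down(np.radians(y)));print(nm,y,None if q is None else np.round(q,2))
E
```

```text
74.99863075739415
via -36.6 [ 0.37  0.07 -0.46  1.03  0.    2.58]
via 143.4 [ 0.37  0.07 -0.46  1.03  0.   -0.56]
probe -36.6 [-0.2   0.52 -0.57  0.49  0.    2.01]
probe 143.4 [-0.2   0.52 -0.57  0.49  0.   -1.13]
car 0 [-0.72  0.61 -0.25  0.71  0.    0.85]
car 180 [-0.72  0.61 -0.25  0.71  0.   -2.29]
knob -36.6 [-0.11  0.4  -0.63  0.54  0.    2.1 ]
knob 143.4 [-0.11  0.4  -0.63  0.54  0.   -1.05]
knob -126.6 [-0.11  0.4  -0.63  0.54 -0.   -2.62]
knob 53.4 [-0.11  0.4  -0.63  0.54 -0.    0.52]
```

```bash
python3 - <<'E'
from h import *
Y=down(np.radians(-36.6))
movep((.36,.22,.25),Y);print(get_state()['clock'])
movep((.505,-.031,.16),Y)
s=get_state();print(s['clock'],s['position'],s['finger_gap'])
f=grab_frame('wrist');T=wristT(f,s);cv2.imwrite('pics/w1.png',f['img'][:,:,::-1])
for n,z in [('rail_start',.012),('stop_face',.035)]: print(n,[(np.round(atz(f,d['centre'],z,T),4),d['centre'],d['score']) for d in tip_of('wrist',n)[:2]])
E
```

```text
3.5167
4.675 [ 0.50487189 -0.02986193  0.16023007] 0.9975338728072736
rail_start [(array([ 0.4983, -0.0387,  0.012 ]), [256.5, 189.2], 0.75)]
stop_face [(array([0.5621, 0.0479, 0.035 ]), [256.3, 84.0], 0.75)]
```

View pics/w1.png

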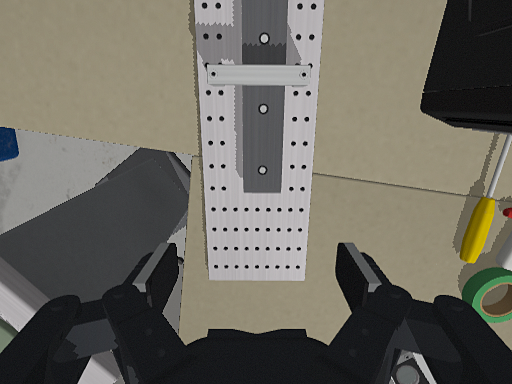

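```bash
python3 - <<'E'
from h import *
s=get_state();f=grab_frame('wrist');T=wristT(f,s)
im=f['img'];g=cv2.cvtColor(im,cv2.COLOR_RGB2GRAY).astype(float)
# board edge lines & rail edges per row
from numpy import polyfit
def P(u,v,z): return atz(f,(u,v),z,T)[:2]
pts={k:[] for k in 'LRlr'}
hsv=cv2.cvtColor(im,cv2.COLOR_RGB2HSV).astype(int)
for v in list(range(120,186,3)):
    row=cv2.GaussianBlur(g,(3,3),0)[v]
    d=np.diff(row)
    r=275+np.argmax(d[275:292]); pts['r'].append(P(r+.5,v,.029))
    lft=236+np.argmin(d[236:252]); pts['l'].append(P(lft+.5,v,.029))
for v in range(200,276,3):
    sat=cv2.GaussianBlur(hsv[:,:,1].astype(np.float32),(3,3),0)[v];d=np.diff(sat)
    pts['R'].append(P(296+np.argmax(d[296:320])+.5,v,.012)); pts['L'].append(P(195+np.argmin(d[195:220])+.5,v,.012))
for k,a in pts.items():
    a=np.array(a);v=cv2.fitLine(a.astype(np.float32),cv2.DIST_HUBER,0,1e-4,1e-4).ravel();v=v*np.sign(v[1]) if 0 else v
    ang=np.degrees(np.arctan2(v[1],v[0]))%180; n=np.array([-np.sin(np.radians(53.4)),np.cos(np.radians(53.4))])
    print(k,round(ang,2),'offset mm at mean',np.round(1000*np.array([v[2],v[3]])@n,1),a.mean(0).round(4))
h=[P(*uv,.029) for uv in [(262.5,170),(263,109),(264,38)]];print(h,np.degrees(np.arctan2(*(h[2]-h[0])[::-1])))
q=[P(*uv,.012) for uv in [(209,280),(304,280)]];print('near corners',q)
print('rail end', P(262,192,.029), 'stop upper edge', P(258,84,.046))
E
```

```text
L 53.22 offset mm at mean -363.8 [ 0.4157 -0.0526]
R 53.28 offset mm at mean -483.1 [ 0.5097 -0.122 ]
l 52.68 offset mm at mean -409.1 [0.5136 0.0056]
r 52.97 offset mm at mean -448.6 [ 0.5455 -0.018 ]
[array([ 0.51887242, -0.02148744]), array([0.55448153, 0.02664272]), array([0.59080069, 0.07510595])] 53.32678406457103
near corners [array([ 0.38077184, -0.09870429]), array([ 0.47592181, -0.16911464])]
rail end [ 0.50451104 -0.04033302] stop upper edge [0.56308031 0.04663827]
```

```bash
cat >> h.py <<'E'
A=np.radians(53.3); t=np.array([np.cos(A),np.sin(A),0]); n=np.array([-np.sin(A),np.cos(A),0])
YR=down(A-np.pi/2); E0=np.array([.5045,-.0403,0])
E
python3 - <<'E'
from h import *
for d in (14,70):
    c=E0+t*d/1000
    movep(c+[0,0,.06],YR)
    print('down',move_l(c+[0,0,.008],.08,until_force=5)); print(get_state()['position'][2])
    m=[]
    for sg in (1,-1):
        hit=move_l(c+n*sg*.03+[0,0,.008],.03,until_force=3)
        s=get_state();m.append(s['position']@n*1000);print(sg,hit,round(m[-1],2),round((s['position']-E0)@t*1000,1),np.round(s['contact_force'],1))
    print('mid',np.mean(m),'half',(m[0]-m[1])/2)
    move_l(c+n*(np.mean(m)/1000-c@n)+[0,0,.008],.1)
    move_l(c+[0,0,.07],.15)
    print(get_state()['clock'])
E
```

```text
down False
0.00843944034723032
1 True -405.51 14.0 [ 1.4 -0.4  0.4]
-1 True -450.53 13.7 [0.9 0.7 0.6]
mid -428.0191382991616 half 22.506713135525104
9.225
down False
0.008218536558283723
1 True -405.77 70.0 [ 0.8 -0.7  2. ]
-1 True -450.76 69.6 [ 0.   0.5 -0. ]
mid -428.26517684024657 half 22.490849020175347
13.4333
```

```bash
python3 - <<'E'
from h import *
Y0=down(0)
movep((.507,-.375,.21),Y0)
s=get_state();print(s['clock'],s['position'])
f=grab_frame('wrist');T=wristT(f,s);cv2.imwrite('pics/w2.png',f['img'][:,:,::-1])
for nm,z in [('carriage',0),('lens_mount',.064),('carriage_front',.023),('knob_grip',.05)]: print(nm,[(np.round(atz(f,d['centre'],z,T),4),d['centre'],round(d['score'],2)) for d in tip_of('wrist',nm)[:2]])
E
```

```text
14.975 [ 0.50703639 -0.37388235  0.20907793]
carriage [(array([ 0.5083, -0.3722,  0.    ]), [257.4, 166.4], 0.89)]
lens_mount [(array([ 0.5105, -0.3443,  0.064 ]), [259.7, 153.5], 0.61)]
carriage_front [(array([ 0.5081, -0.3295,  0.023 ]), [257.4, 135.1], 0.65)]
knob_grip [(array([ 0.4782, -0.3865,  0.05  ]), [231.4, 187.8], 0.92)]
```

View pics/w2.png

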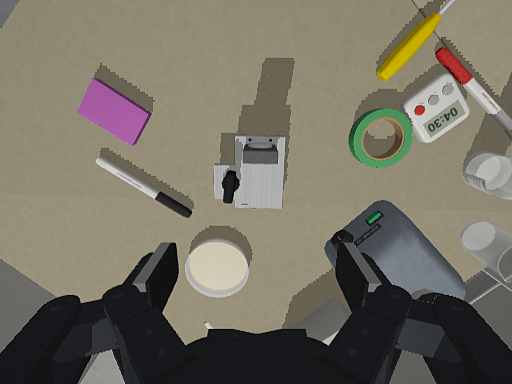

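```bash
python3 - <<'E'
from h import *
s=get_state();f=grab_frame('wrist');T=wristT(f,s)
c=f['img'][120:225,200:300,::-1];cv2.imwrite('pics/w2c.png',cv2.resize(c,None,fx=5.7,fy=5.7,interpolation=cv2.INTER_CUBIC))
E
```

```text
(no output)
```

View pics/w2c.png

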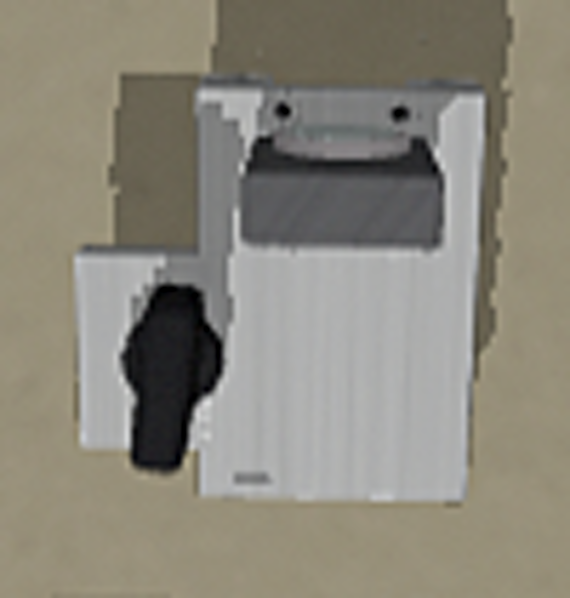

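```bash
python3 - <<'E'
from h import *
s=get_state();f=grab_frame('wrist');T=wristT(f,s)
P=lambda u,v,z: atz(f,(200+u/5.7-.5,120+v/5.7-.5),z,T)[:2]
fl,fr,rl,rr=[P(*a,.028) for a in [(198,88),(487,92),(198,496),(465,498)]]
an=lambda d:np.degrees(np.arctan2(d[1],d[0]))
print(an(fl-rl),an(fr-rr),an(fr-fl)+90,an(rr-rl)+90,np.linalg.norm(fl-rl),np.linalg.norm(fr-fl),'c',(fl+fr+rl+rr)/4,'front',(fl+fr)/2)
m=[P(*a,.078) for a in [(245,170),(443,172),(240,245),(442,247)]]
print(np.round(m,4).tolist(),np.mean(m,0),an(m[1]-m[0])+90,an(m[3]-m[2])+90)
k=[P(*a,.057) for a in [(183,290),(158,468)]];print(an(k[0]-k[1]),np.mean(k,0))
E
```

```text
88.68161928230356 88.77982717791086 89.32687701144631 89.6391270131536 0.08929136462953051 0.059222998083257566 c [ 0.51009308 -0.3744113 ] front [ 0.51108031 -0.32985787]
[[0.4934, -0.3385], [0.5282, -0.3388], [0.4923, -0.3519], [0.5284, -0.3522]] [ 0.5105898  -0.34531049] 89.526891306845 89.52812916910332
80.73897348301911 [ 0.47698641 -0.38340294]
```

```bash
python3 - <<'E'
from h import *
Y=down(np.radians(-1.0))
movep((.5105,-.3453,.12),Y)
print(move_l((.5105,-.3453,.0445),.08,until_force=6))
s=get_state();print(s['clock'],s['position'])
grab(50)
s=get_state();print(s['clock'],s['position'],s['finger_gap'],s['finger_gap']*85,np.round(s['contact_force'],1))
print(move_l((.5105,-.3453,.11),.08))
s=get_state();print(s['clock'],s['position'],s['finger_gap'],np.round(s['contact_force'],1),np.round(s['wrist_torque'],2))
f=grab_frame('wrist');cv2.imwrite('pics/w3.png',f['img'][:,:,::-1])
E
```

```text
False
16.8833 [ 0.51092946 -0.34563093  0.04508541]
17.4 [ 0.51056684 -0.34544699  0.04492671] 0.4117253885312895 34.996658025159604 [-1.3  0.4  3.4]
False
18.3667 [ 0.510135   -0.34494692  0.10942288] 0.4152767093812897 [ 0.8  0.2 -3.6] [0.16 0.   0.03]
```

View pics/w3.png

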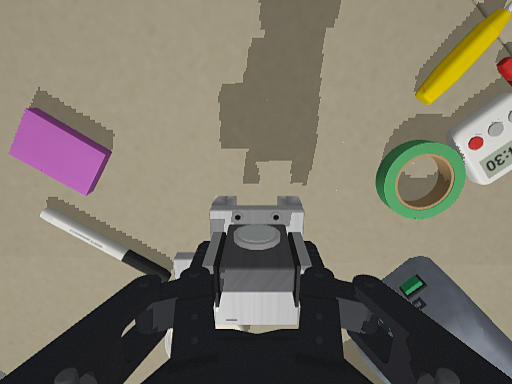

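```bash
cat >> h.py <<'E'
A2=np.radians(53.05); t2=np.array([np.cos(A2),np.sin(A2),0]); n2=np.array([-np.sin(A2),np.cos(A2),0]); YP=down(A2-np.pi/2)
E2=E0+n*(-.42802-E0@n)+t*.014   # on the mid line
E2=E2-t2*.014
def mid(d,z): return E2+t2*d/1000+np.array([0,0,z])
def dl(p): return round((p-E2)@t2*1000,2),round((p-E2)@n2*1000,2)
E
python3 - <<'E'
from h import *
movep(mid(-30,.11),YP)
s=get_state();print(s['clock'],dl(s['position']),s['position'][2],np.round(s['contact_force'],1))
move_l(mid(-30,.066),.08)
s=get_state();print(s['clock'],dl(s['position']),s['position'][2],np.round(s['contact_force'],1))
f=grab_frame('wrist');cv2.imwrite('pics/w4.png',f['img'][:,:,::-1])
f=grab_frame('top');cv2.imwrite('pics/t4.png',cv2.resize(f['img'][140:250,160:330,::-1],None,fx=4,fy=4,interpolation=cv2.INTER_CUBIC))
E
```

```text
19.5083 (np.float64(-30.11), np.float64(-1.14)) 0.11021419162644985 [ 1.1 -1.1 -4.2]
20.2083 (np.float64(-30.08), np.float64(-0.4)) 0.06611330437151476 [ 0.7 -0.1 -4.6]
```

View pics/w4.png

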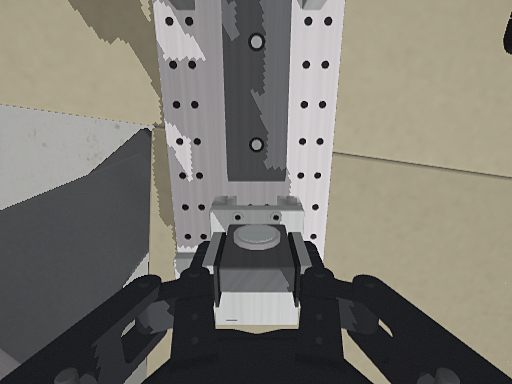

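View pics/t4.png

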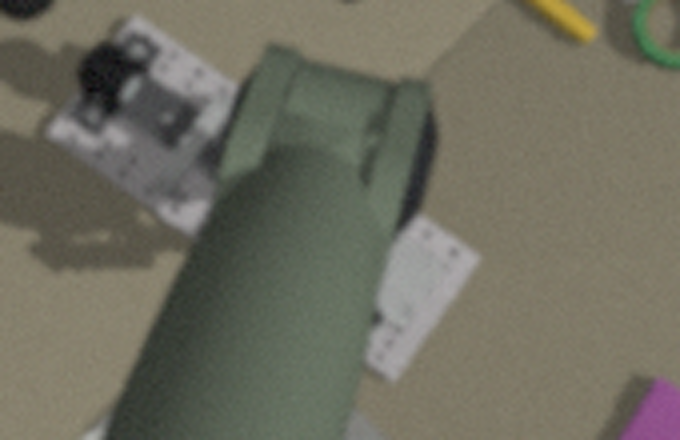

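```bash
python3 - <<'E'
from h import *
print(move_l(mid(-30,.050),.02,until_force=3))
s=get_state();print(s['clock'],dl(s['position']),s['position'],np.round(s['contact_force'],1),np.round(s['wrist_torque'],2))
sleep(.3)
s=get_state();print(dl(s['position']),s['position'][2],np.round(s['contact_force'],1),np.round(s['wrist_torque'],2))
E
```

```text
True
20.8417 (np.float64(-29.87), np.float64(-0.06)) [ 0.48609719 -0.06383188  0.05689022] [-0.8  0.3  4.4] [-0.05  0.06 -0.  ]
(np.float64(-29.87), np.float64(-0.04)) 0.056887499430389864 [ 0.1 -0.6  5. ] [-0.09  0.   -0.02]
```

```bash
python3 - <<'E'
from h import *
def rep(m):
    s=get_state();F=s['contact_force'];print(m,round(s['clock'],2),dl(s['position']),round(s['position'][2],4),'Ft %.1f Fn %.1f Fz %.1f'%(F@t2,F@n2,F[2]),np.round(s['wrist_torque'],2),round(s['finger_gap'],3))
move_l(mid(-29.9,.0572),.01);rep('ease')
print(move_l(mid(-5,.0572),.02,until_force=6));rep('a')
E
```

```text
ease 21.47 (np.float64(-29.84), np.float64(0.03)) 0.057 Ft -0.5 Fn -0.3 Fz -2.2 [-0.06 -0.11  0.01] 0.412
False
a 22.86 (np.float64(-5.1), np.float64(-0.01)) 0.0572 Ft 0.5 Fn 0.2 Fz -3.9 [ 0.03 -0.09  0.01] 0.408
```

```bash
python3 - <<'E'
from h import *
def rep(m):
    s=get_state();F=s['contact_force'];print(m,round(s['clock'],2),dl(s['position']),round(s['position'][2],4),'Ft %.1f Fn %.1f Fz %.1f'%(F@t2,F@n2,F[2]),np.round(s['wrist_torque'],2),round(s['finger_gap'],3))
h=move_l(mid(20,.0572),.025,until_force=6);print(h);rep('b')
if not h:
    h=move_l(mid(68,.0572),.03,until_force=6);print(h);rep('c')
    f=grab_frame('wrist');cv2.imwrite('pics/w5.png',f['img'][:,:,::-1])
    if not h:
        h=move_l(mid(108,.0571),.012,until_force=5);print(h);rep('d')
        f=grab_frame('wrist');cv2.imwrite('pics/w6.png',f['img'][:,:,::-1])
E
```

```text
False
b 24.01 (np.float64(19.85), np.float64(0.05)) 0.0572 Ft -0.5 Fn -0.3 Fz -4.3 [ 0.06 -0.08 -0.01] 0.416
False
c 25.76 (np.float64(67.86), np.float64(-0.02)) 0.0572 Ft 0.5 Fn -0.4 Fz -4.0 [ 0.1  -0.05  0.03] 0.415
True
d 27.65 (np.float64(88.56), np.float64(0.01)) 0.0569 Ft -1.7 Fn 0.1 Fz 6.0 [-0.23 -0.16  0.03] 0.411
```

```bash
ls pics
```

```text
scene0.png
scene1.png
t4.png
top0.png
top1.png
w1.png
w2.png
w2c.png
w3.png
w4.png
w5.png
w6.png
wrist0.png
```

View pics/w6.png

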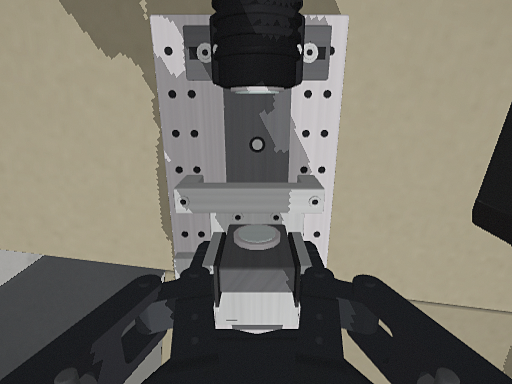

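```bash
python3 - <<'E'
from h import *
def rep(m):
    s=get_state();F=s['contact_force'];print(m,round(s['clock'],2),dl(s['position']),round(s['position'][2],4),'Ft %.1f Fn %.1f Fz %.1f'%(F@t2,F@n2,F[2]),np.round(s['wrist_torque'],2),round(s['finger_gap'],3))
move_l(mid(88.5,.0573),.01);rep('up')
h=move_l(mid(108,.0573),.012,until_force=5);print(h);rep('d')
sleep(.2);rep('e')
f=grab_frame('wrist');cv2.imwrite('pics/w7.png',f['img'][:,:,::-1])
E
```

```text
up 28.07 (np.float64(88.48), np.float64(0.25)) 0.0571 Ft 0.5 Fn -0.8 Fz -0.9 [ 0.1  -0.13 -0.02] 0.414
True
d 28.54 (np.float64(88.63), np.float64(0.28)) 0.0571 Ft -1.7 Fn -0.3 Fz 4.4 [-0.08 -0.11  0.01] 0.413
e 28.74 (np.float64(88.62), np.float64(0.33)) 0.057 Ft -0.3 Fn 0.6 Fz 5.2 [-0.11 -0.23  0.01] 0.416
```

View pics/w7.png

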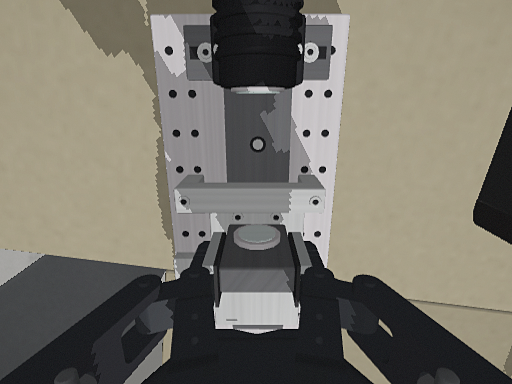

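```bash
python3 - <<'E'
from h import *
def rep(m):
    s=get_state();F=s['contact_force'];print(m,round(s['clock'],2),dl(s['position']),round(s['position'][2],4),'Ft %.1f Fn %.1f Fz %.1f'%(F@t2,F@n2,F[2]),np.round(s['wrist_torque'],2),round(s['finger_gap'],3))
move_l(mid(87,.0576),.02);rep('up')
h=move_l(mid(100,.0576),.012,until_force=8);print(h);rep('d')
sleep(.2);rep('e')
f=grab_frame('wrist');cv2.imwrite('pics/w8.png',cv2.resize(f['img'][170:340,160:350,::-1],None,fx=3.5,fy=3.5,interpolation=cv2.INTER_CUBIC))
E
```

```text
up 29.04 (np.float64(86.73), np.float64(0.3)) 0.0572 Ft -0.7 Fn 0.6 Fz -0.8 [-0.   -0.12  0.04] 0.411
True
d 29.57 (np.float64(88.79), np.float64(0.3)) 0.0572 Ft -0.8 Fn -0.5 Fz 3.7 [-0.14 -0.11  0.03] 0.411
e 29.77 (np.float64(88.73), np.float64(0.3)) 0.0572 Ft -0.6 Fn 0.2 Fz 6.0 [-0.08 -0.22  0.05] 0.412
```

View pics/w8.png

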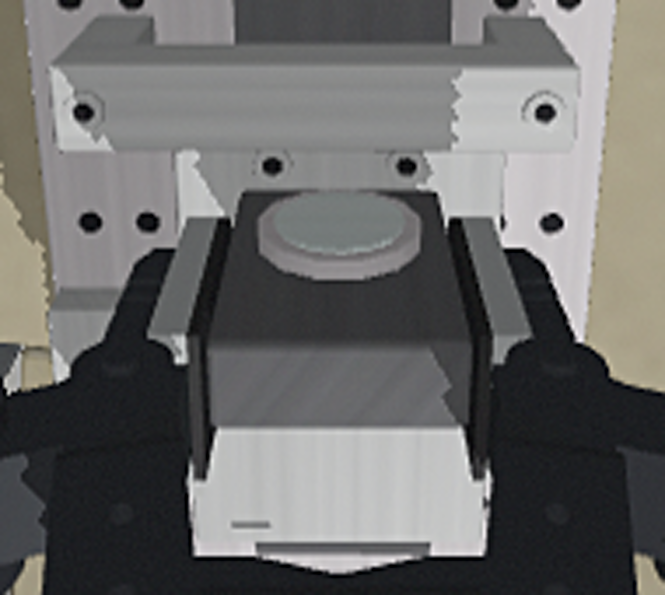

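```bash
python3 - <<'E'
from h import *
def rep(m):
    s=get_state();F=s['contact_force'];print(m,round(s['clock'],2),dl(s['position']),round(s['position'][2],4),'Ft %.1f Fn %.1f Fz %.1f'%(F@t2,F@n2,F[2]),np.round(s['wrist_torque'],2),round(s['finger_gap'],3))
for k in range(3):
    h=move_l(mid(89.0+.4*k,.0576),.01,until_force=12);print(h);rep('p')
    if h: break
let_go();rep('open')
p=get_state()['position']
move_l(p+[0,0,.11],.15);rep('up')
s=get_state();f=grab_frame('wrist');T=wristT(f,s);cv2.imwrite('pics/w9.png',f['img'][:,:,::-1])
for nm,z in [('carriage',.012),('lens_mount',.076),('carriage_front',.035),('knob_grip',.062),('stop_face',.035)]: print(nm,[(dl(atz(f,d['centre'],z,T)),d['centre'],round(d['score'],2)) for d in tip_of('wrist',nm)[:2]])
E
```

```text
False
p 30.18 (np.float64(88.83), np.float64(0.22)) 0.0573 Ft -1.7 Fn -0.6 Fz -0.9 [-0.24 -0.11  0.14] 0.415
False
p 30.43 (np.float64(88.9), np.float64(0.2)) 0.0573 Ft -3.0 Fn -1.1 Fz -1.1 [-0.44  0.11  0.09] 0.412
False
p 30.68 (np.float64(88.96), np.float64(0.22)) 0.0574 Ft -4.7 Fn -0.2 Fz -0.1 [-0.84  0.43  0.17] 0.41
open 31.23 (np.float64(90.0), np.float64(-0.04)) 0.0577 Ft -0.5 Fn 0.3 Fz 0.0 [-0.04 -0.08  0.06] 0.999
up 32.11 (np.float64(89.65), np.float64(0.48)) 0.1669 Ft -0.7 Fn 0.7 Fz -0.0 [ 0.02  0.   -0.  ] 0.997
carriage [((np.float64(18.41), np.float64(42.74)), [222.7, 232.8], 0.24)]
lens_mount [((np.float64(88.15), np.float64(1.88)), [256.0, 196.2], 0.64), ((np.float64(116.23), np.float64(4.38)), [253.1, 165.7], 0.37)]
carriage_front [((np.float64(104.93), np.float64(-1.18)), [259.4, 167.3], 0.74)]
knob_grip [((np.float64(45.83), np.float64(32.95)), [225.1, 231.3], 0.61)]
stop_face [((np.float64(103.97), np.float64(7.41)), [251.0, 168.2], 0.55), ((np.float64(105.87), np.float64(-2.0)), [260.2, 166.4], 0.22)]
```

View pics/w9.png

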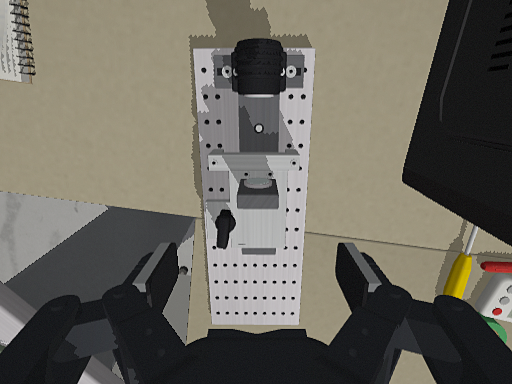

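```bash
python3 - <<'E'
from h import *
s=get_state();f=grab_frame('wrist');T=wristT(f,s)
cv2.imwrite('pics/w9c.png',cv2.resize(f['img'][145:260,190:310,::-1],None,fx=5,fy=5,interpolation=cv2.INTER_CUBIC))
p=proj(f,mid(48,.069)+n2*.035,T);print((p-[190,145]+.5)*5)
for yw in (A2+np.pi/2-.1,A2+np.pi/2):
  for z in (.15,.043): print(ik(mid(48,z)+n2*.035,down(yw)), ik(mid(48,z)+n2*.035,down(yw-np.pi/2)))
E
```

```text
[162.03830366 440.86798957]
[-0.10764314  0.31750555 -0.43007348  0.82321729  0.         -0.93354031] [-1.07643142e-01  3.17505555e-01 -4.30073483e-01  8.23217289e-01
 -4.44089210e-16  6.37256016e-01]
[-0.10764314  0.45925927 -0.5466958   0.56484126  0.         -0.93354031] [-1.07643142e-01  4.59259269e-01 -5.46695803e-01  5.64841255e-01
 -4.44089210e-16  6.37256016e-01]
[-0.10764314  0.31750555 -0.43007348  0.82321729  0.         -1.03354031] [-0.10764314  0.31750555 -0.43007348  0.82321729  0.          0.53725602]
[-0.10764314  0.45925927 -0.5466958   0.56484126  0.         -1.03354031] [-0.10764314  0.45925927 -0.5466958   0.56484126  0.          0.53725602]
```

View pics/w9c.png

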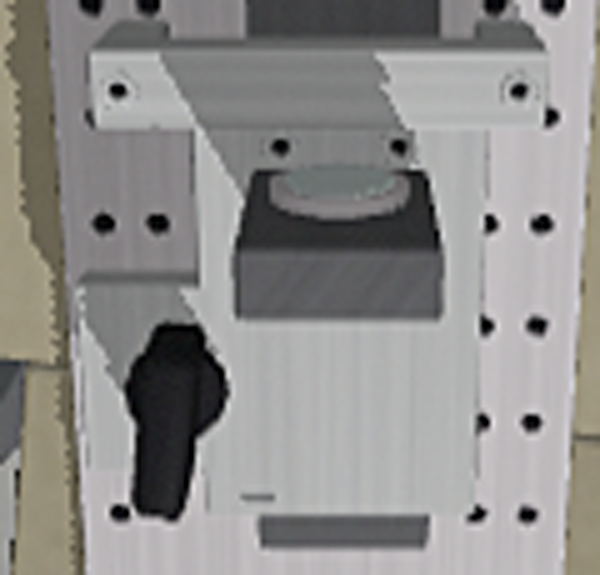

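```bash
python3 - <<'E'
from h import *
c=lambda z: mid(48,z)+n2*.0345
yw=A2+np.pi/2
def rep(m):
    s=get_state();F=s['contact_force'];M=R.from_rotvec(s['eef_rot']).as_matrix();k=yw-np.arctan2(M[1,0],M[0,0])
    print(m,round(s['clock'],2),(s['position']-c(0)).round(4),'F',np.round(F,1),np.round(s['wrist_torque'],2),'gap mm',round(s['finger_gap']*85,1),'knob',round(k,3))
movep(c(.13),down(yw-.13));rep('over')
h=move_l(c(.045),.08,until_force=6);print(h);rep('down')
if not h:
    grab(90);rep('grip')
E
```

```text
over 35.03 [ 1.0e-04 -0.0e+00  1.3e-01] F [ 0.5 -0.2 -0.4] [-0.03  0.    0.06] gap mm 85.4 knob 0.13
False
down 36.24 [ 0.0005 -0.0001  0.0455] F [ 0.1 -0.5  0.4] [0.06 0.04 0.03] gap mm 85.1 knob 0.13
grip 36.95 [-0.      0.0001  0.0456] F [-2.3  0.9  7.1] [ 0.16  0.46 -0.01] gap mm 14.4 knob 0.13
```

```bash
python3 - <<'E'
from h import *
f=grab_frame('wrist');cv2.imwrite('pics/wa.png',cv2.resize(f['img'][150:384,130:390,::-1],None,fx=2.5,fy=2.5,interpolation=cv2.INTER_CUBIC))
s=get_state();print(s['contact_force'],s['wrist_torque'],s['finger_gap']*85)
E
```

```text
[-2.13256517  0.51785101  6.08077591] [0.1564431  0.44554348 0.03071758] 13.84927628031766
```

View pics/wa.png

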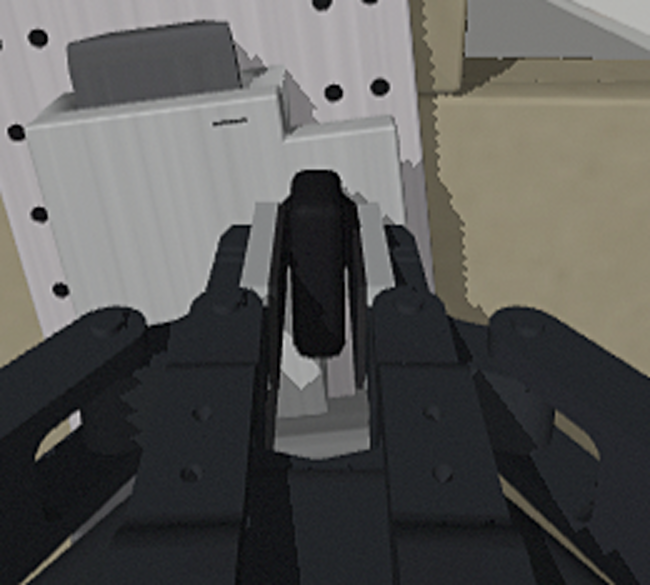

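```bash
cat >> h.py <<'E'
ck=lambda z: mid(48,z)+n2*.0345
ywk=A2+np.pi/2
def repk(m):
    s=get_state();F=s['contact_force'];M=R.from_rotvec(s['eef_rot']).as_matrix();k=ywk-np.arctan2(M[1,0],M[0,0])
    print(m,round(s['clock'],2),(s['position']-ck(0)).round(4),'F',np.round(F,1),np.round(s['wrist_torque'],2),'gap mm',round(s['finger_gap']*85,1),'knob',round(k,3))
    return k,s
E
python3 - <<'E'
from h import *
let_go();repk('open')
move_l(ck(.049),.05)
grab(60);repk('grip')
f=grab_frame('wrist');cv2.imwrite('pics/wb.png',cv2.resize(f['img'][150:384,130:390,::-1],None,fx=2.5,fy=2.5,interpolation=cv2.INTER_CUBIC))
E
```

```text
open 37.68 [ 0.    -0.     0.045] F [-0.8  0.   1.2] [ 0.07  0.   -0.02] gap mm 85.0 knob 0.13
grip 38.61 [-0.0001  0.      0.0491] F [-0.9  0.8  3.2] [0.07 0.16 0.02] gap mm 9.8 knob 0.13
```

View pics/wb.png

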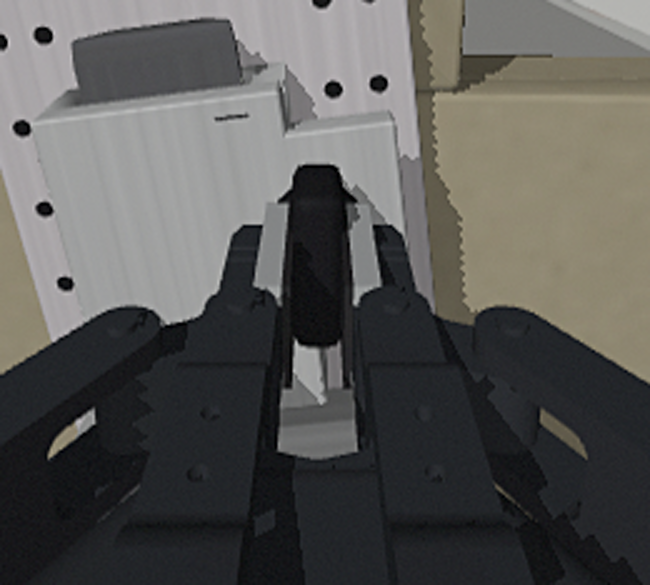

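```bash
python3 - <<'E'
from h import *
grab(90);repk('g')
for a in (.4,.65,.9,1.1,1.25):
    move_l(ck(.049),.1,rot=down(ywk-a)); k,s=repk(a)
    if abs(s['wrist_torque'][2])>1.2 or np.linalg.norm(s['contact_force'])>25: print('stop');break
E
```

```text
g 38.88 [-0.0001  0.      0.0492] F [-1.6  0.5  5.5] [0.07 0.41 0.06] gap mm 9.0 knob 0.13
0.4 39.29 [ 0.0001 -0.0002  0.0492] F [-1.2 -1.5  5.3] [-0.09  0.33 -0.04] gap mm 8.6 knob 0.398
0.65 39.69 [ 0.0003 -0.0005  0.0492] F [-1.  -1.1  4.5] [-0.4   0.29 -0.03] gap mm 8.9 knob 0.646
0.9 40.09 [ 0.0002 -0.0003  0.0492] F [-0.6 -0.8  5.4] [-0.2   0.31 -0.06] gap mm 9.0 knob 0.896
1.1 40.44 [-0.0001 -0.0007  0.0492] F [-2.9 -2.   6.7] [-0.5   0.57 -0.06] gap mm 8.6 knob 1.096
1.25 40.74 [-0.0002 -0.0008  0.0492] F [-1.9 -3.2  7.5] [-0.57  0.64 -0.02] gap mm 8.9 knob 1.246
```

```bash
python3 - <<'E'
from h import *
f=grab_frame('wrist');cv2.imwrite('pics/wc.png',cv2.resize(f['img'][100:384,110:410,::-1],None,fx=2,fy=2,interpolation=cv2.INTER_CUBIC))
E
```

```text
(no output)
```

View pics/wc.png

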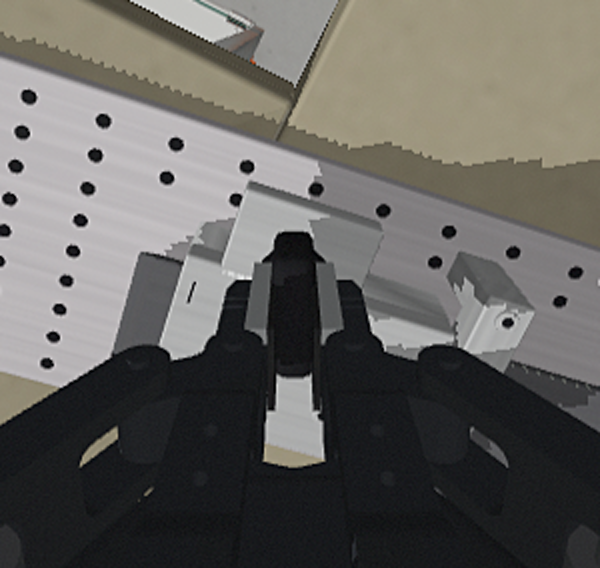

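```bash
python3 - <<'E'
from h import *
for a in (1.36,1.46):
    move_l(ck(.049),.1,rot=down(ywk-a)); k,s=repk(a)
sleep(.2);repk('settle')
let_go();repk('open')
move_l(ck(.16),.15);repk('up')
f=grab_frame('wrist');cv2.imwrite('pics/wd.png',f['img'][:,:,::-1])
E
```

```text
1.36 41.05 [-0.0003 -0.001   0.0492] F [-2.8 -3.6  7.5] [-0.65  0.73 -0.03] gap mm 8.5 knob 1.356
1.46 41.3 [-0.0004 -0.0011  0.0492] F [-3.  -3.5  7.2] [-0.67  0.75 -0.2 ] gap mm 8.9 knob 1.457
settle 41.5 [-0.0004 -0.0011  0.0492] F [-2.6 -3.5  7.3] [-0.74  0.81 -0.13] gap mm 8.7 knob 1.457
open 42.23 [0.0001 0.     0.049 ] F [-0.5  0.  -0.8] [ 0.06  0.04 -0.05] gap mm 85.4 knob 1.46
up 43.12 [-6.000e-04  1.000e-04  1.593e-01] F [-0.4 -0.2  0. ] [0.   0.01 0.  ] gap mm 85.5 knob 1.46
```

View pics/wd.png

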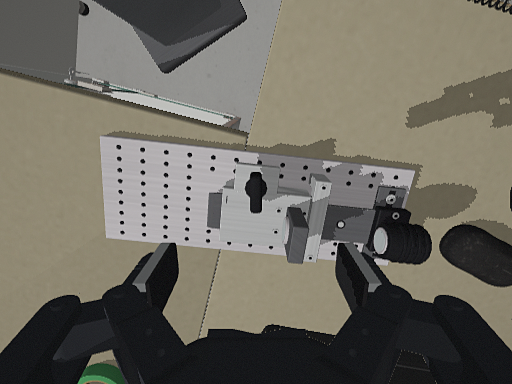

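```bash
python3 - <<'E'
from h import *
movep(mid(78,.17),YP)
s=get_state();print(s['clock'])
f=grab_frame('wrist');T=wristT(f,s);cv2.imwrite('pics/we.png',cv2.resize(f['img'][100:280,170:350,::-1],None,fx=3.3,fy=3.3,interpolation=cv2.INTER_CUBIC))
for d in (105,): print((proj(f,mid(d,.040),T)-[170,100]+.5)*3.3,(proj(f,mid(d,.046),T)-[170,100]+.5)*3.3)
for nm,z in [('lens_mount',.076),('carriage_front',.035),('stop_face',.035)]: print(nm,[(dl(atz(f,d['centre'],z,T)),round(d['score'],2)) for d in tip_of('wrist',nm)[:2]])
E
```

```text
44.6667
[288.44184607 194.10650785] [288.48182153 197.88109547]
lens_mount [((np.float64(86.85), np.float64(-0.23)), 0.65)]
carriage_front [((np.float64(105.1), np.float64(2.04)), 0.98)]
stop_face [((np.float64(102.41), np.float64(7.89)), 0.56), ((np.float64(60.88), np.float64(3.88)), 0.46)]
```

View pics/we.png

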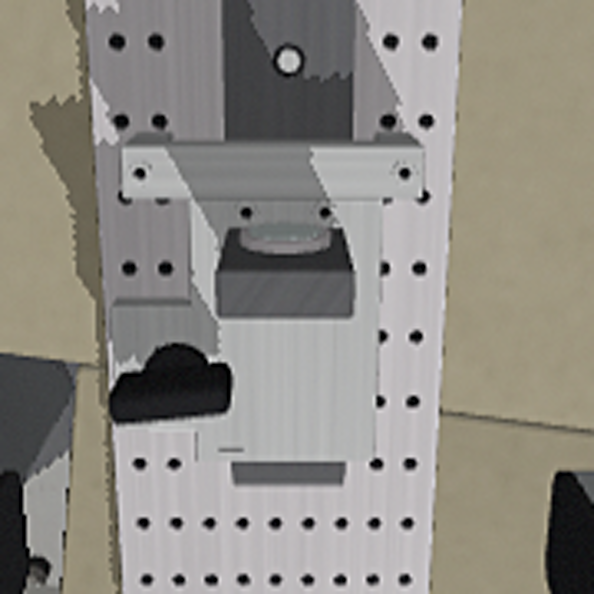

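```bash
python3 - <<'E'
from h import *
movep(mid(100,.18),down(A2+np.pi/2))
s=get_state();print(s['clock'])
f=grab_frame('wrist');T=wristT(f,s);cv2.imwrite('pics/wf.png',cv2.resize(f['img'][90:290,160:350,::-1],None,fx=3,fy=3,interpolation=cv2.INTER_CUBIC))
E
```

```text
47.4917
```

View pics/wf.png

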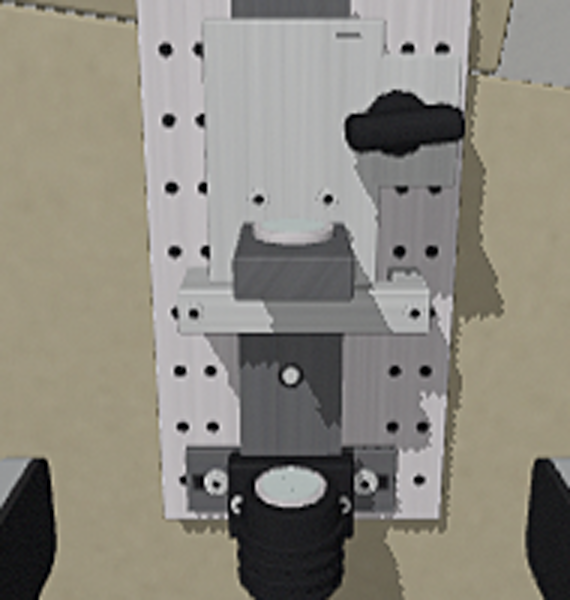

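```bash
python3 - <<'E'
from h import *
s=get_state();print(s['clock'],s['contact_force'],s['finger_gap'])
sign_off()
E
```

```text
47.5417 [-0.40685603 -0.42278613  0.26035034] 1.0039360668592945
the job is handed in; nothing more can be done
```

The carriage is on the rail with its front against the stop bridge. The clamp knob is turned to about 1.46 rad (tight from 1.2). I handed the job in at 47.5 s with the gripper open and clear of everything.

- **Finding the rail:** I touched both flanks of the rail lightly at two places. That put its middle line about 5 mm to the right of the board's middle line.
- **Sliding on:** I held the carriage by the lens mount, set it down in line and slid it on. It showed no sideways resistance. At the stop I pushed about 1.2 mm further in command; the carriage moved only 0.2 mm and the force rose to about 5 N, so it was seated.
- **Stop check:** Earlier "stop" triggers came mostly from vertical force, so I repeated the push. The last wrist picture, taken from the open-end side, shows no gap between the carriage and the bridge.
- **Knob:** My first grip was too low (gap 14 mm instead of about 11 mm), so I let go and gripped 4 mm higher before turning. The last pictures show the bar across the carriage.
- **What disagreed:** The wrist moment about the knob axis stayed low at 0.2 N m or less, so I did not clearly feel it tighten. I judge it tight by angle and picture only.
- **Bystanders:** The arm made no contact with the other things on the bench. I did not take a final overview picture to confirm it.

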